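# Roll a measuring wheel along its gauge strip to the stop

## Robot

A 7-joint arm with a two-finger parallel gripper is mounted at the origin on the work surface. World frame = base frame: x ahead of the robot, y to its left, z up, the work surface at z = 0. Lengths are in m, angles in degrees, forces in N, time in s.
With the tool pointing down it reaches from about 0.425 to 0.875 m from the base axis. Payload 4.7 kg.
Tool frame: the origin (TCP) lies at the very end of the fingers, on their centre line; the grasp point (between the pads) lies 19 mm behind it; z points along the fingers, y is the line along which they close (so a half turn about z gives the same grasp; the last joint's range is limited). The gripper opens to 87 mm and grips with 3 to 60 N. Pads are 19 mm wide; open, the fingers measure 117 mm over their backs; the gripper's body (75 mm by 190 mm) begins 51 mm behind the grasp point.
Start: joints at [76.324, 18.392, -4.016, 83.108, 1.295, 78.541, -3.26], TCP at [0.163, -0.629, 0.223] pointing down, gripper open.
Joint ranges: [-163.93, 163.93], [-17.29, 119.83], [-79.2, 71.16], [3.27, 140.29], [-89.18, 269.18], [5.43, 117.66], [-154.24, 154.24]. Speed limits (degrees/s): [147.25, 147.25, 180, 180, 180, 180, 180].

## Interface

Orientations are given as [roll, pitch, yaw] about the fixed x, y, z axes, in that order (R = Rz(yaw) Ry(pitch) Rx(roll)).
In Python, from cell import get_obs, eyes, env gives the robot as it stands.
- The arm moves only by the tool servo_tool, never from a script. Its argument "series" is a list that holds one entry, the list of rows, each a list of 7 numbers: the shift along the tool's x, y, z in units of 300 mm (1.0 is 300 mm), then the turn, a rotation vector about the tool's x, y, z in units of pi rad (1.0 is pi rad), then the opening, from 0 (shut) to 1 (fully open). In form: [[[tx, ty, tz, wx, wy, wz, gripper], ...]]. A call has 1 to 12 rows; each row is the pose to reach, as a shift and turn from the pose commanded when the call began, along the tool's axes at that moment, turning the shorter way round; what a row does not reach only later rows make up. A row lasts 1/12 s, in which the tool goes at most 41.7 mm and 7.16 degrees, less where a joint would pass 70% of its speed; a pose out of reach is approached as far as the arm can. A call with a number of a shift or a turn outside -1 to 1 is refused whole. A call with a gripper value outside its range is refused whole. The fingers move at their own pace and stop on an object; "grip_force" is the grip in N (left out, the last holds). Time passes only in rows, so rows that repeat a pose let the fingers close. It gives the time, the measured TCP pose, the force, the opening and the grip force at its end, in the units of the state.
- get_obs(): the state, without advancing time (a new reading comes with each control period).
- eyes.read_camera(name): name is "scene" or "top"; returns a dict with "frame" (480x640x3 uint8, red, green, blue), "depth" (480x640 float32, m along the optical axis (not along the pixel's ray), 0 where there is no reading), "fx", "fy", "cx", "cy" (pixels), "distortion" ([k1, k2, p1, p2, k3] as OpenCV has them; the pictures are not rectified), "origin" and "rotation" of the camera in the world. Camera axes: x right, y down, z forward; pixel columns grow to the right and rows downward; lengths in m; the calibration is good to about 2 mm. A picture is of the moment at which its call begins.
- env.sign_off(): hands the job in; it is judged then, once.
The state is a dict: "time_s": time; "qpos": joint angles; "joint_velocities": joint speeds; "effort": joint torques, N m; "tool_pos": TCP position; "tool_rot": TCP orientation; "force": force on the tool from outside, world axes, zero at the start; "wrist_torque": the same for the moment, N m; "grip_width": finger opening in m; "grasp_force": force on a finger pad.
Only numpy, scipy, OpenCV 4.12 (cv2) and the standard library are available. Lean on these libraries where they do the work, as an engineer would, in place of code of your own. Each camera call takes 0.05 s, during which the arm holds its last target. There are 200 camera calls.

## Task

Roll the rubber-tyred measuring wheel on its rim along the grey gauge strip, over the aluminium riser and the orange sill, into the pocket between the red kerbs. Do not lift it, let it fall or let it skid: its yellow index mark, which begins facing the red stop block, must pass underneath and finish on top. Before letting go, press the wheel against the white pad of the stop with about 10 N for a second (never bear on pad or strip with more than 25 N), then release it so that it stands there by itself, and leave the other things on the bench alone.

Things in the scene. Friction and masses are not known exactly. Their poses are not given: they have to be found in the camera images.
- wheel: Measuring wheel on its rim: black tyre, aluminium disc, 84 mm diameter, 16 mm wide, 0.2 to 0.45 kg. Origin at its centre. x axis = axle, level at the start, within 0.05 rad of the gauge's x. It turns on its brass axle (drag 0.012 Nm): 15 mm diameter, flat ends, 9 mm out of each face, 34 mm overall. Fingers closed on both axle ends (about 40 N) hold the wheel upright while it still rolls.
- mark (a point): Yellow index mark: a stripe on both faces and across the tread; this point is on the tread, 42 mm from the wheel's centre along the wheel's +y axis. At the start it points along the gauge's +y, to the stop; three quarters of a turn later, at home, it is on top.
- gauge: Fixed gauge: grey strip 70 mm wide (x), 340 mm long (y), top at z = 6 mm. Origin: centre of its underside, on the table. The wheel runs along +y. Two red kerbs, 8 mm high above the strip, 6 mm thick, stand either side of the track from y = 31 to 138 mm, 22 mm apart, flared to about 28 mm at their entry. All below are fixed to it.
- start (a point): Starting place on the strip's top (gauge x 0, y -102.7, z 6 mm): the wheel stands within 4 mm in x and 3 mm in y of it. Behind it an orange ridge 4 mm high, front edge at y = -126.5 mm, keeps the wheel from rolling back.
- riser_mid (a point): Point at strip level (z = 6 mm) under the middle of the aluminium riser, 50 mm wide, that the wheel rolls over. It climbs gently (slope 0.13) from y = -67 to -28 mm at most, is flat to y = 8 mm and falls likewise until y = 47 mm at most. Its top is 2 to 5 mm above the strip; how much is set anew each time and not reported: feel it. Rigid.
- sill_edge (a point): End of the orange sill (gauge y = 75 mm, this point at strip level): it rises 2 mm from y = 50 mm and drops off sharply here, into the pocket.
- home (a point): Spot on the strip (gauge x 0, y 95.3, z 6 mm): middle of the places where the wheel touches down when home in the pocket, against the stop. The true place lies up to 5 mm before or behind it in y, as the stop pad is set. Wheel centre 42 mm above it, axle level.
- stop: Stop at the gauge's end: red block, 56 mm tall above the strip, its near face at gauge y = 160.5 mm; before it a white pad 24 mm wide, from 12 to 52 mm above the strip, on a screw. The pad's face stands 0 to 10 mm nearer the wheel than this origin (gauge y = 142.5 mm, z = 6 mm); how much is set anew each time and not reported: feel for it. Rigid, does not give way.
- screwdriver: Bystander: screwdriver lying beside the gauge.
- pulley: Bystander: blue pulley 52 mm across, 18 mm high, lying flat beside the gauge. Origin under its centre.
- flux_jar: Bystander: jar, 44 mm across, 55 mm high.
- board: Bystander: green circuit board 100 x 70 mm.
- mouse: Bystander: black computer mouse 100 x 60 x 30 mm.
- brush: Bystander: brush lying to the right of the gauge.
There are look-alikes about, which are no part of the job. What is shaped like the wheel but blue or green is not meant.

How it is judged (in metres and radians):
On the way, in this order (a step that is already met when the one before it is completed fails the run):
1. the wheel has rolled on until its mark is underneath (x of wheel in the frame of gauge between -0.02 and 0.02 m and angle between wheel's own y axis and vertical above 2.7 rad and y of wheel in the frame of gauge between -0.065 and 0 m), for 0.05 s.
2. in the pocket, mark on top, pressed against the stop with more than 4 N for 0.4 s (y of wheel in the frame of gauge between 0.086 and 0.1045 m and z of wheel in the frame of gauge below 0.051 m and angle between wheel's own y axis and vertical below 0.45 rad and angle between wheel's own x axis and vertical between 1.45 and 1.69 rad and contact force between wheel and stop above 4 N), for 0.4 s.
At the end, for the whole second after the job is handed in: The wheel stands by itself at rest in the pocket (centre at gauge y 86 to 104.5 mm, x within 5 mm, z below 51 mm), upright within 0.12 rad, its yellow mark within 0.45 rad of straight up, touched by nothing of the robot; every bystander within 20 mm of where it began (y of wheel in the frame of gauge between 0.086 and 0.1045 m and z of wheel in the frame of gauge below 0.051 m and angle between wheel's own y axis and vertical below 0.45 rad and angle between wheel's own x axis and vertical between 1.45 and 1.69 rad and x of wheel in the frame of gauge between -0.005 and 0.005 m and linear speed of wheel below 0.02 m/s and angular speed of wheel below 0.3 rad/s and contact force between the fingers and wheel below 0.1 N and distance of each of screwdriver, pulley, flux_jar, board, mouse, brush from where it was at the start of the episode below 0.02 m).
It fails at once if the wheel is lifted: its centre more than 62 mm above the table (the riser alone brings it to 53 mm at most) (z of wheel in the frame of gauge above 0.062 m).
It fails at once if the wheel falls over: leans more than 0.45 rad (angle between wheel's own x axis and vertical below 1.12 rad or angle between wheel's own x axis and vertical above 2.02 rad).
It fails at once if the wheel leaves the strip sideways (x of wheel in the frame of gauge above 0.035 m or x of wheel in the frame of gauge below -0.035 m).
It fails at once if the wheel bears on gauge, riser or stop with more than 25 N (contact force between wheel and gauge above 25 N or contact force between wheel and stop above 25 N).
It fails at once if a bystander is moved more than 30 mm (distance of any of screwdriver, pulley, flux_jar, board, mouse, brush from where it was at the start of the episode above 0.03 m).
It also fails if it takes over 72 s, if anything falls off the work surface, if the arm or the gripper's body presses on something with over 40 N, if the wrist force passes 120 N, or if a joint passes its speed limit or range.

## Working session

There is one attempt and no reset: what is moved stays moved. The work goes in short steps, Python scripts to look and compute and a tool call to move; the robot and the scene stay as the last step left them, time stands still between calls to the robot, and variables do not carry over. Pictures are saved under pics/ and viewed, at most 10 in all, crops included, and the job is handed in when it is done.

Besides the shell and the picture viewer there is one more tool, called after "Call:" by a JSON object that holds its "api" and its "payload", one argument or row to a line. servo_tool: Moves the arm, as the interface text tells. Shifts and turns lie within -1 to 1; 1 stands for 300 mm of shift or pi rad of turn. Its arguments: {"type":"object","properties":{"series":{"type":"array"},"grip_force":{"type":"number"}},"required":["series"]}

```bash
mkdir -p pics; ls
python3 - <<'E'
from cell import get_obs, eyes, env
import cv2, numpy as np
o=get_obs(); print(o)
for n in ("scene","top"):
    c=eyes.read_camera(n); cv2.imwrite(f"pics/{n}0.png",c["frame"][:,:,::-1])
    np.savez(f"{n}0.npz",**c)
    print({k:v for k,v in c.items() if k not in("frame","depth")})
E
```

```text
pics
{'time_s': 0.0, 'qpos': array([76.32313868, 18.4382521 , -4.01642691, 83.1756389 ,  1.29268374,
       78.54193788, -3.26019017]), 'joint_velocities': array([ 0.00786438, -0.05089084, -0.03072702,  0.06814881, -0.11346108,
       -0.08981303,  0.00537818]), 'effort': array([-7.81028521e-04, -4.91299438e+01, -4.04430740e-01, -3.12535250e+01,
       -6.39495696e-02,  4.35906218e-02,  1.52130874e-04]), 'tool_pos': array([ 0.16241052, -0.62879552,  0.22146434]), 'tool_rot': array([-1.79889293e+02,  3.33035658e-03,  1.44868277e+01]), 'force': array([-0.60601098,  0.6097394 ,  0.46135934]), 'wrist_torque': array([ 0.018148  , -0.00060885, -0.00727932]), 'grasp_force': 0.0, 'grip_width': 0.08700705119515711}
{'fx': 542.5312388812965, 'fy': 542.5312388812965, 'cx': 323.470952219836, 'cy': 245.1592497261102, 'distortion': array([-0.07924568,  0.        ,  0.        ,  0.        ,  0.        ]), 'origin': array([1.27209759, 0.02476598, 1.09202346]), 'rotation': array([-144.14374015,   -0.21394961,   93.68089122])}
{'fx': 543.7986904112681, 'fy': 543.7986904112681, 'cx': 320.0190064141613, 'cy': 231.5819497899044, 'distortion': array([-0.00898394,  0.        ,  0.        ,  0.        ,  0.        ]), 'origin': array([ 0.29432183, -0.04661614,  1.17510578]), 'rotation': array([-168.25939318,   -0.37587361,  -91.43072275])}
```

View pics/scene0.png

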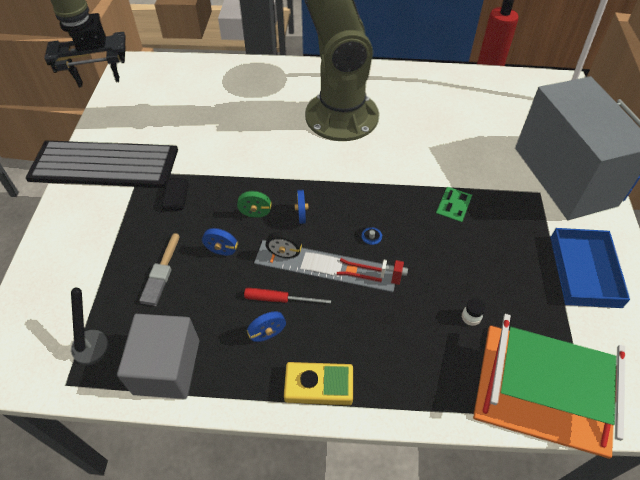

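View pics/top0.png

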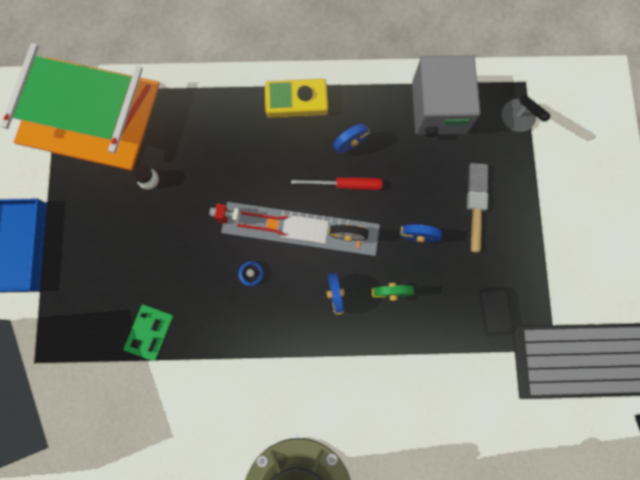

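The scene camera shows the real wheel (black tyre, aluminium disc, yellow mark) on the grey gauge at about (284,248), or (348,232) in the top camera. The look-alikes in the scene camera are blue wheels at (220,242), (302,207) and (267,326), a green one at (254,204), and the flat blue pulley at (372,235). I choose the black/aluminium one and will check it in a close crop.

```bash
cat > h.py <<'E'
import numpy as np, cv2
from scipy.spatial.transform import Rotation as Ro
def cam(c):
    K=np.array([[c["fx"],0,c["cx"]],[0,c["fy"],c["cy"]],[0,0,1]],float)
    return K,np.array(c["distortion"],float),Ro.from_euler('xyz',c["rotation"],degrees=True).as_matrix(),np.array(c["origin"])
def rays(c,uv):
    K,d,R,o=cam(c); p=cv2.undistortPoints(np.array(uv,float).reshape(-1,1,2),K,d).reshape(-1,2)
    return np.c_[p,np.ones(len(p))]@R.T,o
def plane(c,uv,z):
    r,o=rays(c,uv); return o+r*((z-o[2])/r[:,2])[:,None]
def cloud(c):
    v,u=np.mgrid[0:480,0:640]; r,o=rays(c,np.c_[u.ravel(),v.ravel()])
    return (o+r*c["depth"].reshape(-1,1)).reshape(480,640,3)
def proj(c,P):
    K,d,R,o=cam(c); q=(np.array(P)-o)@R
    return cv2.projectPoints(q.reshape(-1,1,3),np.zeros(3),np.zeros(3),K,d)[0].reshape(-1,2)
E
python3 - <<'E'
from h import *
a=dict(np.load("scene0.npz")); b=dict(np.load("top0.npz"))
A=cv2.resize(a["frame"][225:305,245:415],None,fx=4.6,fy=4.6,interpolation=cv2.INTER_CUBIC)
B=cv2.resize(b["frame"][195:260,205:385],None,fx=4.344,fy=4.344,interpolation=cv2.INTER_CUBIC)
w=min(A.shape[1],B.shape[1]); A=A[:,:w];B=B[:,:w]
im=np.vstack([A[:310],B[:285]]) if 0 else np.vstack([cv2.resize(A,None,fx=.9,fy=.9),cv2.resize(B,None,fx=.9,fy=.9)])
print(im.shape); cv2.imwrite("pics/crop1.png",im[:600,:,::-1])
E
```

```text
(585, 704, 3)
```

View pics/crop1.png

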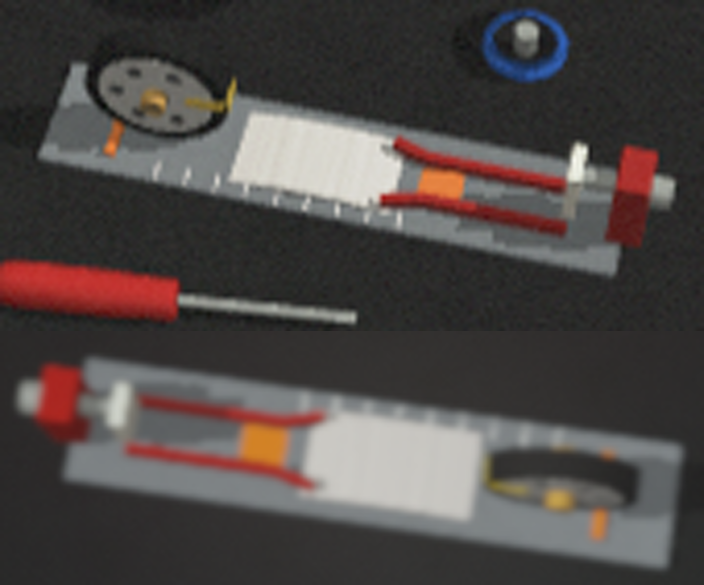

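The crop confirms the choice: black tyre, aluminium disc, brass axle, yellow mark toward the red stop (crop (230,95)). Next I fit the gauge and wheel poses.

```bash
cat > fit.py <<'E'
from h import *
from scipy.optimize import least_squares
a=dict(np.load("scene0.npz")); b=dict(np.load("top0.npz"))
# corners: gauge coords (x,y), z=6mm
tp=[((227.5,201.6),(.035,.17)),((380,224.2),(.035,-.17)),((375.6,255.4),(-.035,-.17)),((221.6,233.1),(-.035,.17))]
sc=[((262.4,240.2),(-.035,-.17)),((254.2,263.2),(.035,-.17)),((393.3,291.4),(.035,.17))]
def W(p,g,z=.006):
    c,s=np.cos(p[2]),np.sin(p[2]); g=np.array(g); return np.c_[p[0]+c*g[:,0]-s*g[:,1],p[1]+s*g[:,0]+c*g[:,1],np.full(len(g),z)]
for nm,C,L in(("top",b,tp),("scene",a,sc)):
    uv=np.array([l[0] for l in L]); P=plane(C,uv,.006); g=[l[1] for l in L]
    f=lambda p:(W(p,g)-P)[:,:2].ravel()
    r=least_squares(f,[.6,0,0]); print(nm,P[:,:2].round(4).tolist(),"pose",r.x[:2].round(4),np.degrees(r.x[2]).round(2),"res mm",(r.fun*1e3).round(1))
E
python3 - <<'E'
exec(open("fit.py").read())
for nm,C in(("top",b),("scene",a)):
    P=cloud(C); f=C["frame"].astype(int); hsv=cv2.cvtColor(C["frame"],cv2.COLOR_RGB2HSV).astype(int)
    roi=(P[...,2]>-.01)&(P[...,2]<.15)&(abs(P[...,0]-r.x[0])<.12)&(abs(P[...,1]-r.x[1])<.25)
    h,s,v=[hsv[...,i] for i in range(3)]
    for cn,m in dict(orange=(h>6)&(h<18)&(s>170)&(v>120),brass=(h>16)&(h<35)&(s>80)&(v>90),red=((h<5)|(h>174))&(s>150)&(v>60),white=(s<40)&(v>170)).items():
        n,l,st,ce=cv2.connectedComponentsWithStats((m&roi).astype(np.uint8))
        for i in range(1,n):
            if st[i,4]>4: q=P[l==i]; print(nm,cn,st[i].tolist(),ce[i].round(1),q.mean(0).round(4),q.min(0).round(3),q.max(0).round(3))
    q=P[roi&(P[...,2]>.03)]; print(nm,"tall",len(q),q.min(0).round(3),q.max(0).round(3))
E
```

```text
top [[0.6098, 0.1432], [0.5505, -0.1929], [0.4812, -0.18], [0.5387, 0.1555]] pose [ 0.5451 -0.0186] -9.88 res mm [-1.1 -0.3 -0.1  0.9  0.2 -0.   1.  -0.6]
scene [[0.4835, -0.1741], [0.5534, -0.185], [0.6104, 0.1494]] pose [ 0.5472 -0.0121] -9.72 res mm [ 0.5  0.4 -0.4 -0.6 -0.1  0.2]
top orange [267, 218, 10, 12, 100] [271.8 223.4] [0.5571 0.0451 0.0093] [0.543 0.035 0.004] [0.57  0.056 0.018]
top brass [400, 226, 2, 4, 6] [400.7 227.8] [ 0.5418 -0.2385  0.0036] [ 0.539 -0.239  0.001] [ 0.545 -0.237  0.006]
top brass [329, 230, 10, 7, 23] [332.9 234. ] [ 0.5217 -0.0868  0.0511] [ 0.519 -0.098  0.036] [ 0.53  -0.079  0.061]
top brass [344, 236, 8, 5, 35] [347.6 237.9] [ 0.5124 -0.1174  0.0521] [ 0.508 -0.125  0.012] [ 0.518 -0.111  0.061]
top red [336, 177, 47, 13, 557] [359.1 183. ] [ 0.6414 -0.1491  0.0216] [ 0.627 -0.203 -0.002] [ 0.663 -0.099  0.034]
top red [214, 203, 13, 20, 175] [220.2 212.8] [0.5724 0.1505 0.0551] [ 0.559  0.139 -0.   ] [0.608 0.173 0.068]
top red [242, 213, 44, 6, 67] [264.3 215.7] [0.5734 0.0609 0.0155] [0.567 0.016 0.012] [0.581 0.11  0.02 ]
top red [241, 2
[... 1124 characters left out ...]
65. ] [0.5475 0.0697 0.0148] [0.529 0.021 0.009] [0.558 0.118 0.02 ]
scene red [392, 260, 12, 24, 191] [397.2 271.5] [0.5823 0.154  0.0484] [ 0.516  0.144 -0.002] [0.596 0.172 0.068]
scene red [337, 272, 45, 9, 121] [359.3 275.5] [0.5769 0.0686 0.0143] [0.567 0.016 0.01 ] [0.588 0.12  0.019]
scene red [244, 288, 45, 15, 488] [265.6 294.7] [ 0.6479 -0.1441  0.0211] [ 0.618 -0.199 -0.002] [ 0.66  -0.094  0.032]
scene white [300, 252, 42, 23, 644] [320.8 263. ] [ 0.5444 -0.0245  0.0096] [ 0.511 -0.073  0.001] [0.574 0.025 0.016]
scene white [382, 260, 5, 9, 30] [384.  264.4] [0.5704 0.1229 0.0571] [0.522 0.118 0.005] [0.582 0.13  0.064]
scene tall 1290 [ 0.427 -0.262  0.03 ] [0.651 0.176 0.094]
```

Run:
```python
exec(open("fit.py").read())
from cell import eyes
p=np.array([.546,-.0155,np.radians(-9.8)]); c,s=np.cos(p[2]),np.sin(p[2])
for nm,C0 in(("top",b),("scene",a)):
    D=np.mean([eyes.read_camera(nm)["depth"] for _ in range(4)],0); C=dict(C0,depth=D)
    P=cloud(C); d=P[...,:2]-p[:2]; gx=c*d[...,0]+s*d[...,1]; gy=-s*d[...,0]+c*d[...,1]; z=P[...,2]*1e3
    for rg in((-.16,-.135),(-.065,-.055),(-.055,-.045),(-.045,-.035),(-.035,-.028),(-.025,-.005),(-.015,.005),(.01,.02),(.02,.03),(.03,.04),(.055,.07),(.085,.125)):
        w=.007 if rg[1]>.03 else .02
        m=(abs(gx)<w)&(gy>rg[0])&(gy<rg[1])&(z<22)&(z>-10); print(nm,rg,m.sum(),np.median(z[m]).round(1),(z[m].std()/np.sqrt(m.sum()+1)).round(2))
    for side in(-1,1):
        m=(side*gx>.024)&(side*gx<.032)&(abs(gy)<.13)&(z<22)&(z>-10); print("strip side",side,m.sum(),np.median(z[m]).round(1))
    m=(abs(gx)<.02)&(gy<-.05)&(gy>-.16)&(z>20)&(z<110); q=np.c_[gx[m],gy[m],z[m]]; print("wheel g",q.mean(0).round(4),np.percentile(q,[2,50,98],axis=0).round(4).tolist())
    m=(abs(gx)<.01)&(gy>.11)&(gy<.155)&(z>25)&(z<75); print("pad y",np.percentile(gy[m],[3,10,30]).round(4))
```

```text
top [[0.6098, 0.1432], [0.5505, -0.1929], [0.4812, -0.18], [0.5387, 0.1555]] pose [ 0.5451 -0.0186] -9.88 res mm [-1.1 -0.3 -0.1  0.9  0.2 -0.   1.  -0.6]
scene [[0.4835, -0.1741], [0.5534, -0.185], [0.6104, 0.1494]] pose [ 0.5472 -0.0121] -9.72 res mm [ 0.5  0.4 -0.4 -0.6 -0.1  0.2]
top (-0.16, -0.135) 114 7.4 0.11
top (-0.065, -0.055) 74 7.5 0.12
top (-0.055, -0.045) 79 8.8 0.14
top (-0.045, -0.035) 79 10.1 0.12
top (-0.035, -0.028) 59 10.9 0.18
top (-0.025, -0.005) 158 11.1 0.08
top (-0.015, 0.005) 162 11.1 0.08
top (0.01, 0.02) 80 9.7 0.14
top (0.02, 0.03) 77 8.8 0.19
top (0.03, 0.04) 28 7.3 0.24
top (0.055, 0.07) 45 8.1 0.17
top (0.085, 0.125) 112 7.5 0.1
strip side -1 438 7.5
strip side 1 388 7.6
wheel g [-6.70000e-03 -1.06600e-01  7.08254e+01] [[-0.0171, -0.1457, 24.2101], [-0.0091, -0.1066, 76.0148], [0.005, -0.0675, 92.1933]]
pad y [0.1311 0.1312 0.1324]
scene (-0.16, -0.135) 105 6.6 0.1
scene (-0.065, -0.055) 55 6.7 0.16
scene (-0.055, -0.045) 53 7.0 0.17
scene (-0.045, -0.035) 54 8.6 0.16
scene (-0.035, -0.028) 40 10.3 0.22
scene (-0.025, -0.005) 108 10.8 0.11
scene (-0.015, 0.005) 116 10.8 0.11
scene (0.01, 0.02) 59 10.4 0.15
scene (0.02, 0.03) 54 8.7 0.16
scene (0.03, 0.04) 20 7.9 0.28
scene (0.055, 0.07) 27 7.4 0.21
scene (0.085, 0.125) 82 6.7 0.12
strip side -1 188 7.0
strip side 1 322 6.7
wheel g [ 3.60000e-03 -9.93000e-02  6.18379e+01] [[-0.0097, -0.1385, 22.6598], [0.0052, -0.0986, 63.372], [0.0139, -0.0613, 90.8826]]
pad y [0.1371 0.1385 0.1415]
```

```bash
cat >> h.py <<'E'
def move(pos,yaw,cur=None):
    "shift/turn units from measured pose to target TCP pos, yaw (tool down)"
    from cell import get_obs
    o=get_obs(); R=Ro.from_euler('xyz',o["tool_rot"],degrees=True); T=Ro.from_euler('xyz',[180,0,yaw],degrees=True)
    d=R.inv().apply(np.array(pos)-o["tool_pos"])/.3; w=(R.inv()*T).as_rotvec()/np.pi
    print("t",o["time_s"],"pos",o["tool_pos"].round(4),"rot",o["tool_rot"].round(2),"F",o["force"].round(2),"-> shift",d.round(4),"turn",w.round(4))
E
python3 -c "
from h import *
move([.5265,-.1167,.17],80.2)"
```

```text
t 0.5 pos [ 0.1626 -0.6293  0.2225] rot [-180.      0.     14.49] F [0.09 0.54 0.63] -> shift [ 1.602  -1.351   0.1751] turn [-0.      0.     -0.3651]
```

Call:
{"api": "servo_tool", "payload": {
  "series": [
    [[0.8,-0.675,0.05,0,0,-0.365,1],[0.8,-0.675,0.05,0,0,-0.365,1],[0.8,-0.675,0.05,0,0,-0.365,1],[0.8,-0.675,0.05,0,0,-0.365,1],[0.8,-0.675,0.05,0,0,-0.365,1],[0.8,-0.675,0.05,0,0,-0.365,1],[0.8,-0.675,0.05,0,0,-0.365,1],[0.8,-0.675,0.05,0,0,-0.365,1],[0.8,-0.675,0.05,0,0,-0.365,1],[0.8,-0.675,0.05,0,0,-0.365,1],[0.8,-0.675,0.05,0,0,-0.365,1]]
  ],
  "grip_force": 15
}}

```text
time_s: 1.42
tool_pos: [0.344, -0.3737, 0.2078]
tool_rot: [180.0, 0.1, 80.1]
force: [0.4, -0.7, 0.2]
grip_width: 0.0875
grasp_force: 0.0
```

```bash
python3 -c "
from h import *
move([.5265,-.1167,.16],80.2)"
```

```text
t 1.4167 pos [ 0.344  -0.3737  0.2078] rot [1.800e+02 6.000e-02 8.005e+01] F [ 0.4  -0.67  0.17] -> shift [0.949  0.4513 0.1584] turn [ 0.      0.0003 -0.0008]
```

Call:
{"api": "servo_tool", "payload": {
  "series": [
    [[0.949,0.451,0.1,0,0,0,1],[0.949,0.451,0.1,0,0,0,1],[0.949,0.451,0.1,0,0,0,1],[0.949,0.451,0.1,0,0,0,1],[0.949,0.451,0.1,0,0,0,1],[0.949,0.451,0.1,0,0,0,1],[0.949,0.451,0.1,0,0,0,1],[0.949,0.451,0.15,0,0,0,1],[0.949,0.451,0.15,0,0,0,1],[0.949,0.451,0.15,0,0,0,1]]
  ]
}}

```text
time_s: 2.25
tool_pos: [0.526, -0.1155, 0.1615]
tool_rot: [-179.9, -0.0, 80.1]
force: [0.4, -0.1, 0.6]
grip_width: 0.0871
grasp_force: 0.0
```

Run:
```python
from h import *
from cell import eyes,get_obs
o=get_obs(); P=[]
C={n:eyes.read_camera(n) for n in("scene","top")}
im=[]
g=np.array([.5265,-.1167])
for n in C:
    u,v=proj(C[n],[[*g,.09]])[0].astype(int); f=C[n]["frame"][v-50:v+50,u-65:u+65]
    im.append(cv2.resize(f,None,fx=3,fy=3,interpolation=cv2.INTER_CUBIC))
cv2.imwrite("pics/hover.png",np.hstack(im)[:,:,::-1])
move([.5265,-.1167,.03],80.2)
```

```text
t 2.35 pos [ 0.5257 -0.1182  0.1625] rot [-1.7998e+02  5.0000e-02  7.9910e+01] F [ 0.01 -1.08  0.1 ] -> shift [0.0056 0.002  0.4416] turn [-0.0001  0.0003 -0.0016]
```

View pics/hover.png

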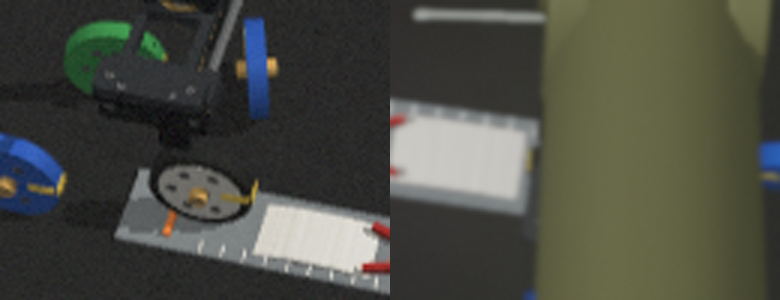

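The scene view shows the gripper hovering directly over the black wheel (crop (200,195)), while the top view is blocked by the arm. I descend now.

Call:
{"api": "servo_tool", "payload": {
  "series": [
    [[0.003,0.002,0.2,0,0,0,1],[0.003,0.002,0.3,0,0,0,1],[0.003,0.002,0.38,0,0,0,1],[0.003,0.002,0.42,0,0,0,1],[0.003,0.002,0.44,0,0,0,1],[0.003,0.002,0.44,0,0,0,1],[0.003,0.002,0.44,0,0,0,1],[0.003,0.002,0.44,0,0,0,1]]
  ]
}}

```text
time_s: 3.02
tool_pos: [0.5287, -0.1158, 0.0328]
tool_rot: [179.8, 0.0, 80.1]
force: [0.5, -0.7, 0.2]
grip_width: 0.0869
grasp_force: 0.0
```

Run:
```python
from h import *
from cell import eyes,get_obs
C=eyes.read_camera("scene")
u,v=proj(C,[[.5265,-.1167,.07]])[0].astype(int); f=C["frame"][v-35:v+35,u-45:u+45]
cv2.imwrite("pics/down.png",cv2.resize(f,None,fx=7,fy=7,interpolation=cv2.INTER_CUBIC)[:,:,::-1])
move([.5265,-.1167,.03],80.2)
```

```text
t 3.0667 pos [ 0.5286 -0.1157  0.0327] rot [1.7978e+02 5.0000e-02 8.0150e+01] F [-1.14  0.26  1.07] -> shift [-0.0046 -0.0062  0.0088] turn [ 0.0012  0.0003 -0.0003]
```

View pics/down.png

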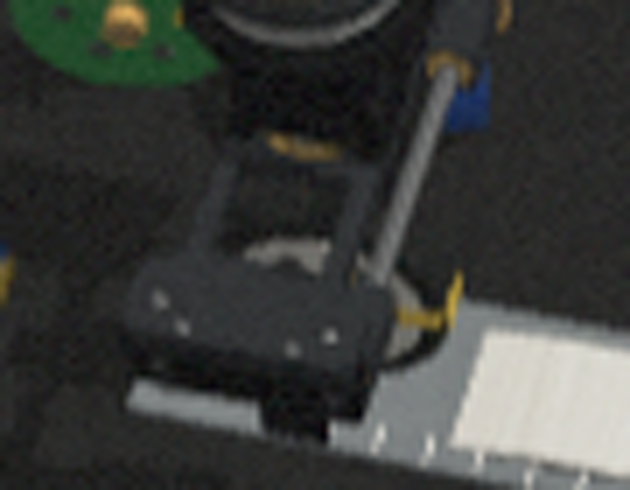

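The crop shows the fingers straddling the wheel, the near finger in line with the axle, and the mark still toward the stop. I trim slightly and close gently.

Call:
{"api": "servo_tool", "payload": {
  "series": [
    [[-0.006,-0.002,0.006,0,0,0,0.6],[-0.006,-0.002,0.006,0,0,0,0.5],[-0.006,-0.002,0.006,0,0,0,0.45],[-0.006,-0.002,0.006,0,0,0,0.42],[-0.006,-0.002,0.006,0,0,0,0.4],[-0.006,-0.002,0.006,0,0,0,0.38],[-0.006,-0.002,0.006,0,0,0,0.36],[-0.006,-0.002,0.006,0,0,0,0.34],[-0.006,-0.002,0.006,0,0,0,0.3],[-0.006,-0.002,0.006,0,0,0,0.3]]
  ],
  "grip_force": 6
}}

```text
time_s: 3.9
tool_pos: [0.526, -0.1167, 0.0287]
tool_rot: [-180.0, 0.0, 80.2]
force: [-0.0, -0.5, -0.2]
grip_width: 0.0341
grasp_force: 6.0
```

Run:
```python
from h import *
from cell import eyes,get_obs
C=eyes.read_camera("scene")
u,v=proj(C,[[.5265,-.1167,.05]])[0].astype(int); f=C["frame"][v-35:v+35,u-45:u+45]
cv2.imwrite("pics/grip.png",cv2.resize(f,None,fx=7,fy=7,interpolation=cv2.INTER_CUBIC)[:,:,::-1])
move([.5265,-.1167,.029],80.2); o=get_obs(); print(o["wrist_torque"],o["grip_width"],o["grasp_force"])
```

```text
t 3.95 pos [ 0.5259 -0.1167  0.0287] rot [-179.99    0.     80.19] F [-0.14 -0.67  0.26] -> shift [ 0.0002  0.0019 -0.0011] turn [-0.      0.     -0.0001]
[-0.02435864 -0.03477335  0.06814341] 0.03387120153914603 5.999997679609805
```

View pics/grip.png

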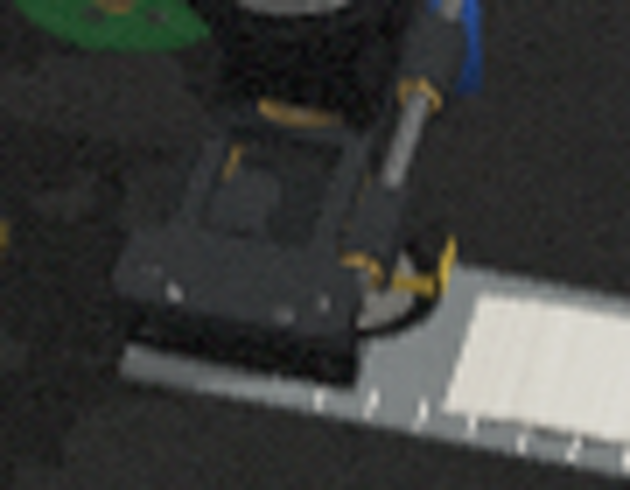

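Call:
{"api": "servo_tool", "payload": {
  "series": [
    [[0,0,0,0,0,0,0.3],[0,0,0,0,0,0,0.3],[0,0,0.002,0,0,0,0.3],[0,0,0.004,0,0,0,0.3],[0,0,0.004,0,0,0,0.3],[0,0,0.004,0,0,0,0.3]]
  ],
  "grip_force": 20
}}

```text
time_s: 4.45
tool_pos: [0.5262, -0.1167, 0.0285]
tool_rot: [180.0, 0.0, 80.2]
force: [-3.1, 0.9, 7.8]
grip_width: 0.034
grasp_force: 20.0
```

Call:
{"api": "servo_tool", "payload": {
  "series": [
    [[0.007,0,-0.0015,0,0,0,0.3],[0.014,0,-0.0015,0,0,0,0.3],[0.021,0.0005,-0.0015,0,0,0,0.3],[0.028,0.001,-0.0015,0,0,0,0.3],[0.036,0.001,-0.0015,0,0,0,0.3],[0.044,0.0015,-0.0015,0,0,0,0.3],[0.052,0.0015,-0.0015,0,0,0,0.3],[0.06,0.002,-0.0015,0,0,0,0.3],[0.066,0.002,-0.0015,0,0,0,0.3],[0.066,0.002,-0.0015,0,0,0,0.3]]
  ]
}}

```text
time_s: 5.28
tool_pos: [0.5291, -0.0966, 0.0285]
tool_rot: [-179.9, 0.0, 80.2]
force: [-3.6, 1.1, 9.3]
grip_width: 0.0335
grasp_force: 20.0
```

Run:
```python
from h import *
from cell import eyes,get_obs
C=eyes.read_camera("scene"); o=get_obs()
p=o["tool_pos"]; u,v=proj(C,[[p[0],p[1],.06]])[0].astype(int); f=C["frame"][v-35:v+45,u-45:u+55]
cv2.imwrite("pics/roll1.png",cv2.resize(f,None,fx=6,fy=6,interpolation=cv2.INTER_CUBIC)[:,:,::-1])
print(p,o["force"],o["wrist_torque"])
```

```text
[ 0.52913092 -0.09666881  0.02851809] [-4.71673062  0.66016343  9.20274878] [0.15174737 1.01892229 0.04954693]
```

View pics/roll1.png

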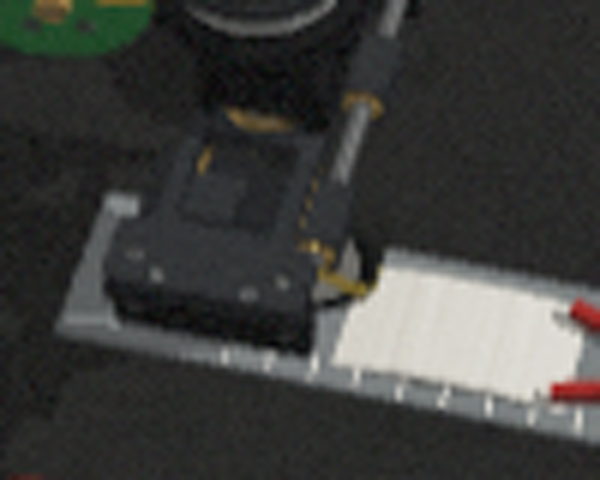

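The mark has turned downward toward the riser (crop (350,285)), so the wheel rolls without skidding. I ease the pressure and continue.

Call:
{"api": "servo_tool", "payload": {
  "series": [
    [[0.007,0,-0.002,0,0,0,0.3],[0.014,0,-0.002,0,0,0,0.3],[0.021,0.0005,-0.002,0,0,0,0.3],[0.028,0.001,-0.002,0,0,0,0.3],[0.035,0.001,-0.002,0,0,0,0.3],[0.042,0.0015,-0.002,0,0,0,0.3],[0.049,0.0015,-0.002,0,0,0,0.3],[0.056,0.002,-0.002,0,0,0,0.3],[0.063,0.002,-0.002,0,0,0,0.3],[0.067,0.002,-0.002,0,0,0,0.3],[0.067,0.002,-0.002,0,0,0,0.3]]
  ]
}}

```text
time_s: 6.25
tool_pos: [0.5321, -0.0767, 0.0285]
tool_rot: [-179.8, 0.0, 80.2]
force: [-6.6, 0.9, 8.2]
grip_width: 0.0338
grasp_force: 20.0
```

Call:
{"api": "servo_tool", "payload": {
  "series": [
    [[0.004,0,-0.002,0,0,0.008,0.3],[0.009,0,-0.002,0,0,0.016,0.3],[0.014,0,-0.0026,0,0,0.022,0.3],[0.02,0,-0.0034,0,0,0.022,0.3],[0.026,0,-0.0042,0,0,0.022,0.3],[0.032,0,-0.005,0,0,0.022,0.3],[0.032,0,-0.005,0,0,0.022,0.3]]
  ]
}}

```text
time_s: 6.83
tool_pos: [0.5356, -0.0673, 0.0298]
tool_rot: [-180.0, -0.0, 76.3]
force: [0.4, -0.3, -3.5]
grip_width: 0.0338
grasp_force: 20.0
```

Call:
{"api": "servo_tool", "payload": {
  "series": [
    [[0,0,0.0015,0,0,-0.0055,0.3],[0,0,0.003,0,0,-0.0055,0.3],[0,0,0.003,0,0,-0.0055,0.3],[0,0,0.003,0,0,-0.0055,0.3]]
  ]
}}

```text
time_s: 7.17
tool_pos: [0.5357, -0.0683, 0.0293]
tool_rot: [180.0, 0.0, 77.2]
force: [-0.9, 0.1, -1.5]
grip_width: 0.0341
grasp_force: 20.0
```

Call:
{"api": "servo_tool", "payload": {
  "series": [
    [[0.004,0,0.001,0,0,0,0.3],[0.009,0,0.001,0,0,0,0.3],[0.014,-0.0003,0.001,0,0,0,0.3],[0.018,-0.0004,0.001,0,0,0,0.3],[0.018,-0.0004,0.001,0,0,0,0.3]]
  ]
}}

```text
time_s: 7.58
tool_pos: [0.5369, -0.0628, 0.0299]
tool_rot: [180.0, 0.0, 77.2]
force: [-4.1, -1.3, 5.9]
grip_width: 0.0336
grasp_force: 20.0
```

Call:
{"api": "servo_tool", "payload": {
  "series": [
    [[0.005,-0.0001,-0.0006,0,0,0,0.3],[0.011,-0.0002,-0.0014,0,0,0,0.3],[0.017,-0.0004,-0.0022,0,0,0,0.3],[0.023,-0.0005,-0.003,0,0,0,0.3],[0.029,-0.0007,-0.0038,0,0,0,0.3],[0.029,-0.0007,-0.0038,0,0,0,0.3]]
  ]
}}

```text
time_s: 8.08
tool_pos: [0.5386, -0.0541, 0.0311]
tool_rot: [180.0, 0.0, 77.2]
force: [-3.5, -1.0, 7.3]
grip_width: 0.0337
grasp_force: 20.0
```

Call:
{"api": "servo_tool", "payload": {
  "series": [
    [[0.005,-0.0001,-0.0008,0,0,0,0.3],[0.011,-0.0002,-0.0016,0,0,0,0.3],[0.017,-0.0004,-0.0025,0,0,0,0.3],[0.023,-0.0005,-0.0033,0,0,0,0.3],[0.029,-0.0007,-0.004,0,0,0,0.3],[0.036,-0.0009,-0.004,0,0,0,0.3],[0.036,-0.0009,-0.004,0,0,0,0.3]]
  ]
}}

```text
time_s: 8.67
tool_pos: [0.5408, -0.043, 0.0323]
tool_rot: [180.0, 0.0, 77.2]
force: [-4.0, 0.3, 8.0]
grip_width: 0.0337
grasp_force: 20.0
```

Call:
{"api": "servo_tool", "payload": {
  "series": [
    [[0.008,-0.0002,-0.001,0,0,0,0.3],[0.018,-0.0004,-0.001,0,0,0,0.3],[0.028,-0.0006,-0.001,0,0,0,0.3],[0.038,-0.0009,-0.001,0,0,0,0.3],[0.048,-0.0011,-0.001,0,0,0,0.3],[0.058,-0.0013,-0.001,0,0,0,0.3],[0.068,-0.0016,-0.001,0,0,0,0.3],[0.078,-0.0018,-0.001,0,0,0,0.3],[0.088,-0.002,-0.001,0,0,0,0.3],[0.098,-0.0022,-0.001,0,0,0,0.3],[0.108,-0.0025,-0.001,0,0,0,0.3],[0.108,-0.0025,-0.001,0,0,0,0.3]]
  ]
}}

```text
time_s: 9.67
tool_pos: [0.5471, -0.0103, 0.0325]
tool_rot: [180.0, -0.0, 77.3]
force: [-2.8, 1.5, 6.1]
grip_width: 0.0335
grasp_force: 20.0
```

Run:
```python
from h import *
from cell import eyes,get_obs
im=[]
for n in("scene","top"):
    C=eyes.read_camera(n); o=get_obs(); p=o["tool_pos"]
    u,v=proj(C,[[p[0],p[1]+.03,.03]])[0].astype(int); f=C["frame"][v-40:v+40,u-50:u+50]
    im.append(cv2.resize(f,None,fx=4,fy=4,interpolation=cv2.INTER_CUBIC))
cv2.imwrite("pics/roll2.png",np.hstack(im)[:,:,::-1])
print(p,o["force"],o["wrist_torque"])
```

```text
[ 0.547038   -0.01071629  0.03244439] [-3.05636265  0.65995663  6.79818631] [ 0.1887568   0.80266545 -0.00395826]
```

View pics/roll2.png

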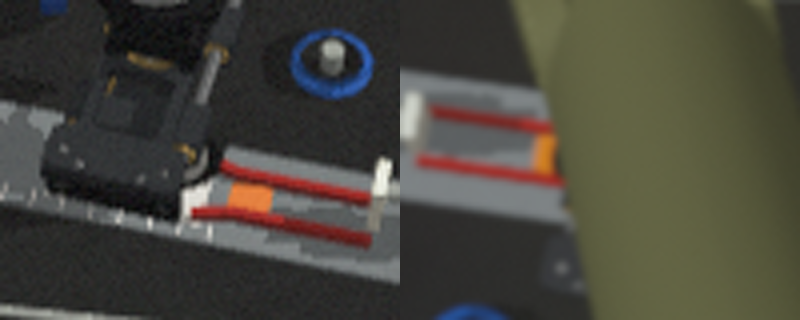

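The scene crop shows the wheel at the end of the riser's flat, lined up with the flared kerb mouth (crop (200,195)), and nothing disturbed. I straighten the heading and begin the descent.

Call:
{"api": "servo_tool", "payload": {
  "series": [
    [[0.006,-0.0002,0,0,0,-0.004,0.3],[0.013,-0.0005,0,0,0,-0.008,0.3],[0.02,-0.0008,0,0,0,-0.008,0.3],[0.027,-0.0011,0.001,0,0,-0.008,0.3],[0.034,-0.0014,0.0019,0,0,-0.008,0.3],[0.041,-0.0018,0.0028,0,0,-0.008,0.3],[0.048,-0.0021,0.0037,0,0,-0.008,0.3],[0.048,-0.0021,0.0037,0,0,-0.008,0.3]]
  ]
}}

```text
time_s: 10.43
tool_pos: [0.5498, 0.0043, 0.0314]
tool_rot: [180.0, -0.1, 78.7]
force: [-2.4, 1.8, 7.0]
grip_width: 0.0335
grasp_force: 20.0
```

Call:
{"api": "servo_tool", "payload": {
  "series": [
    [[0.007,-0.0002,0.0009,0,0,0,0.3],[0.014,-0.0004,0.0018,0,0,0,0.3],[0.021,-0.0005,0.0027,0,0,0,0.3],[0.028,-0.0007,0.0036,0,0,0,0.3],[0.035,-0.0009,0.0045,0,0,0,0.3],[0.042,-0.0011,0.0054,0,0,0,0.3],[0.049,-0.0013,0.0063,0,0,0,0.3],[0.052,-0.0014,0.0066,0,0,0,0.3],[0.052,-0.0014,0.0066,0,0,0,0.3]]
  ]
}}

```text
time_s: 11.18
tool_pos: [0.5523, 0.0196, 0.0294]
tool_rot: [180.0, -0.1, 78.7]
force: [-2.3, 3.1, 6.2]
grip_width: 0.0336
grasp_force: 20.0
```

Call:
{"api": "servo_tool", "payload": {
  "series": [
    [[0.006,-0.0002,0.0008,0,0,0,0.3],[0.012,-0.0003,0.0012,0,0,0,0.3],[0.018,-0.0005,0.0012,0,0,0,0.3],[0.018,-0.0005,0.0012,0,0,0,0.3]]
  ]
}}

```text
time_s: 11.52
tool_pos: [0.5532, 0.0247, 0.0287]
tool_rot: [180.0, -0.1, 78.7]
force: [-3.4, 2.4, 6.7]
grip_width: 0.0338
grasp_force: 20.0
```

Call:
{"api": "servo_tool", "payload": {
  "series": [
    [[0.006,-0.0002,0.0003,0,0,0,0.3],[0.012,-0.0003,0.0003,0,0,0,0.3],[0.018,-0.0005,0.0003,0,0,0,0.3],[0.024,-0.0006,0.0003,0,0,0,0.3],[0.024,-0.0006,0.0003,0,0,0,0.3]]
  ]
}}

```text
time_s: 11.93
tool_pos: [0.5543, 0.0308, 0.0286]
tool_rot: [-180.0, -0.0, 78.7]
force: [-3.2, 0.1, 7.0]
grip_width: 0.0334
grasp_force: 20.0
```

Call:
{"api": "servo_tool", "payload": {
  "series": [
    [[0.006,-0.0002,-0.0005,0,0,0,0.3],[0.012,-0.0003,-0.0011,0,0,0,0.3],[0.018,-0.0005,-0.0018,0,0,0,0.3],[0.022,-0.0006,-0.0022,0,0,0,0.3],[0.022,-0.0006,-0.0022,0,0,0,0.3]]
  ]
}}

```text
time_s: 12.35
tool_pos: [0.5553, 0.0369, 0.0288]
tool_rot: [-180.0, 0.0, 78.7]
force: [-3.0, 0.0, 4.9]
grip_width: 0.034
grasp_force: 20.0
```

Call:
{"api": "servo_tool", "payload": {
  "series": [
    [[0.006,-0.0002,-0.0002,0,0,0,0.3],[0.012,-0.0003,-0.0005,0,0,0,0.3],[0.018,-0.0005,-0.0008,0,0,0,0.3],[0.024,-0.0006,-0.0011,0,0,0,0.3],[0.028,-0.0007,-0.0013,0,0,0,0.3],[0.028,-0.0007,-0.0013,0,0,0,0.3]]
  ]
}}

```text
time_s: 12.85
tool_pos: [0.5568, 0.0452, 0.0295]
tool_rot: [-180.0, 0.0, 78.7]
force: [-4.9, 0.4, 8.2]
grip_width: 0.0332
grasp_force: 20.0
```

Call:
{"api": "servo_tool", "payload": {
  "series": [
    [[0.006,-0.0002,-0.0008,0,0,0,0.3],[0.012,-0.0003,-0.0015,0,0,0,0.3],[0.018,-0.0005,-0.0021,0,0,0,0.3],[0.024,-0.0006,-0.0027,0,0,0,0.3],[0.03,-0.0008,-0.0032,0,0,0,0.3],[0.036,-0.0009,-0.0036,0,0,0,0.3],[0.036,-0.0009,-0.0036,0,0,0,0.3]]
  ]
}}

```text
time_s: 13.43
tool_pos: [0.5586, 0.056, 0.0304]
tool_rot: [-180.0, -0.0, 78.7]
force: [-4.1, 0.3, 5.8]
grip_width: 0.0339
grasp_force: 20.0
```

Call:
{"api": "servo_tool", "payload": {
  "series": [
    [[0.0067,-0.0002,0,0,0,0,0.3],[0.0133,-0.0003,0,0,0,0,0.3],[0.02,-0.0005,0.0005,0,0,0,0.3],[0.0267,-0.0007,0.0014,0,0,0,0.3],[0.0333,-0.0009,0.0026,0,0,0,0.3],[0.04,-0.001,0.004,0,0,0,0.3],[0.0467,-0.0012,0.0058,0,0,0,0.3],[0.0475,-0.0012,0.0064,0,0,0,0.3],[0.0475,-0.0012,0.0068,0,0,0,0.3]]
  ]
}}

```text
time_s: 14.18
tool_pos: [0.5613, 0.0715, 0.0286]
tool_rot: [180.0, -0.1, 78.7]
force: [-4.5, 2.5, 7.2]
grip_width: 0.0333
grasp_force: 20.0
```

Call:
{"api": "servo_tool", "payload": {
  "series": [
    [[0,0,-0.001,0,0,0,0.3],[0.003,-0.0001,-0.001,0,0,0,0.3],[0.006,-0.0002,-0.001,0,0,0,0.3],[0.01,-0.0003,-0.001,0,0,0,0.3],[0.01,-0.0003,-0.001,0,0,0,0.3]]
  ],
  "grip_force": 40
}}

```text
time_s: 14.6
tool_pos: [0.5616, 0.073, 0.0286]
tool_rot: [-180.0, -0.0, 78.7]
force: [-3.0, 0.3, 5.7]
grip_width: 0.0333
grasp_force: 40.0
```

Call:
{"api": "servo_tool", "payload": {
  "series": [
    [[0.003,-0.0001,0,0,0,0,0.3],[0.006,-0.0002,0,0,0,0,0.3],[0.01,-0.0003,0,0,0,0,0.3],[0.01,-0.0003,0,0,0,0,0.3]]
  ]
}}

```text
time_s: 14.93
tool_pos: [0.562, 0.0758, 0.0286]
tool_rot: [-180.0, 0.0, 78.7]
force: [-3.6, 0.8, 6.4]
grip_width: 0.0335
grasp_force: 40.0
```

Call:
{"api": "servo_tool", "payload": {
  "series": [
    [[0.003,-0.0001,0,0,0,0,0.3],[0.006,-0.0002,0,0,0,0,0.3],[0.006,-0.0002,0,0,0,0,0.3]]
  ]
}}

```text
time_s: 15.18
tool_pos: [0.5622, 0.0765, 0.0286]
tool_rot: [-180.0, 0.1, 78.6]
force: [-4.2, -1.2, 8.2]
grip_width: 0.0328
grasp_force: 40.0
```

Call:
{"api": "servo_tool", "payload": {
  "series": [
    [[0.003,-0.0001,0,0,0,0,0.3],[0.004,-0.0001,0,0,0,0,0.3],[0.004,-0.0001,0,0,0,0,0.3]]
  ]
}}

```text
time_s: 15.43
tool_pos: [0.5622, 0.0766, 0.0286]
tool_rot: [-179.9, 0.2, 78.6]
force: [-4.3, -2.9, 7.8]
grip_width: 0.0333
grasp_force: 40.0
```

Call:
{"api": "servo_tool", "payload": {
  "series": [
    [[0.003,-0.0001,-0.0005,0,0,0,0.3],[0.006,-0.0002,-0.001,0,0,0,0.3],[0.008,-0.0002,-0.001,0,0,0,0.3],[0.008,-0.0002,-0.001,0,0,0,0.3]]
  ]
}}

```text
time_s: 15.77
tool_pos: [0.5622, 0.0766, 0.0286]
tool_rot: [-179.9, 0.4, 78.5]
force: [-5.7, -7.8, 8.9]
grip_width: 0.0337
grasp_force: 40.0
```

Call:
{"api": "servo_tool", "payload": {
  "series": [
    [[0.002,0,0,0,0,0,0.3],[0.004,-0.0001,0,0,0,0,0.3],[0.004,-0.0001,0,0,0,0,0.3],[0.004,-0.0001,0,0,0,0,0.3],[0.004,-0.0001,0,0,0,0,0.3],[0.004,-0.0001,0,0,0,0,0.3],[0.004,-0.0001,0,0,0,0,0.3],[0.004,-0.0001,0,0,0,0,0.3],[0.004,-0.0001,0,0,0,0,0.3],[0.004,-0.0001,0,0,0,0,0.3],[0.004,-0.0001,0,0,0,0,0.3]]
  ]
}}

```text
time_s: 16.68
tool_pos: [0.5622, 0.0766, 0.0286]
tool_rot: [-179.9, 0.5, 78.5]
force: [-7.4, -9.2, 10.3]
grip_width: 0.0337
grasp_force: 40.0
```

Run:
```python
from h import *
from cell import eyes,get_obs
im=[]
for n in("scene","top"):
    C=eyes.read_camera(n); o=get_obs(); p=o["tool_pos"]
    u,v=proj(C,[[p[0],p[1]+.02,.05]])[0].astype(int); f=C["frame"][v-40:v+40,u-50:u+50]
    im.append(cv2.resize(f,None,fx=4,fy=4,interpolation=cv2.INTER_CUBIC))
cv2.imwrite("pics/press.png",np.hstack(im)[:,:,::-1])
print(p,o["force"],o["wrist_torque"])
```

```text
[0.56219577 0.07660799 0.02856368] [-7.21695644 -7.92778355 10.29206089] [-1.82172732  1.52913551  0.05426825]
```

View pics/press.png

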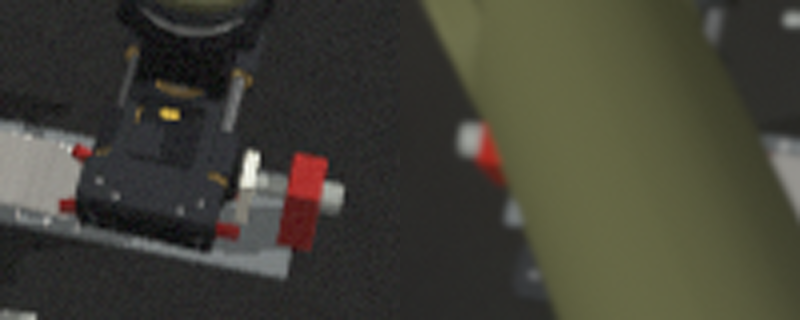

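The scene crop shows the wheel against the white pad (crop (245,185)), with the yellow mark on top, visible through the gripper slot at (170,113). I press a little more firmly with less downward load, and hold.

Call:
{"api": "servo_tool", "payload": {
  "series": [
    [[0,0,-0.0015,0,0,0,0.3],[0.003,-0.0001,-0.0025,0,0,0,0.3],[0.006,-0.0002,-0.0025,0,0,0,0.3],[0.006,-0.0002,-0.0025,0,0,0,0.3],[0.006,-0.0002,-0.0025,0,0,0,0.3],[0.006,-0.0002,-0.0025,0,0,0,0.3],[0.006,-0.0002,-0.0025,0,0,0,0.3],[0.006,-0.0002,-0.0025,0,0,0,0.3],[0.006,-0.0002,-0.0025,0,0,0,0.3],[0.006,-0.0002,-0.0025,0,0,0,0.3],[0.006,-0.0002,-0.0025,0,0,0,0.3],[0.006,-0.0002,-0.0025,0,0,0,0.3]]
  ]
}}

```text
time_s: 17.78
tool_pos: [0.5622, 0.0767, 0.0286]
tool_rot: [-179.8, 0.6, 78.4]
force: [-6.6, -10.6, 6.8]
grip_width: 0.0335
grasp_force: 40.0
```

Call:
{"api": "servo_tool", "payload": {
  "series": [
    [[0,0,0,0,0,0,0.3],[0,0,0,0,0,0,0.3],[0,0,0,0,0,0,0.3],[-0.003,-0.001,-0.0005,0,0,0,0.3],[-0.006,-0.002,-0.001,0,0,0,0.3],[-0.009,-0.003,-0.0015,0,0,0,0.3],[-0.012,-0.004,-0.002,0,0,0,0.3],[-0.014,-0.005,-0.002,0,0,0,0.3],[-0.014,-0.005,-0.002,0,0,0,0.3]]
  ]
}}

```text
time_s: 18.53
tool_pos: [0.5619, 0.0767, 0.0292]
tool_rot: [179.9, 0.2, 78.5]
force: [1.9, -6.8, -4.0]
grip_width: 0.0331
grasp_force: 40.0
```

Call:
{"api": "servo_tool", "payload": {
  "series": [
    [[-0.003,0.0005,0.001,0,0,0,0.3],[-0.006,0.001,0.002,0,0,0,0.3],[-0.009,0.001,0.002,0,0,0,0.3],[-0.009,0.001,0.002,0,0,0,0.3]]
  ]
}}

```text
time_s: 18.87
tool_pos: [0.5611, 0.0768, 0.0291]
tool_rot: [180.0, 0.0, 78.6]
force: [0.8, -2.8, -3.8]
grip_width: 0.0329
grasp_force: 40.0
```

Call:
{"api": "servo_tool", "payload": {
  "series": [
    [[-0.001,0.001,0.001,0,0,0,0.3],[-0.002,0.002,0.002,0,0,0,0.3],[-0.002,0.002,0.003,0,0,0,0.3],[-0.002,0.002,0.003,0,0,0,0.3]]
  ]
}}

```text
time_s: 19.2
tool_pos: [0.5613, 0.0767, 0.0287]
tool_rot: [-180.0, 0.0, 78.7]
force: [-0.6, -2.3, 0.0]
grip_width: 0.0335
grasp_force: 40.0
```

Call:
{"api": "servo_tool", "payload": {
  "series": [
    [[-0.002,0,0,0,0,0,0.34],[-0.003,0,0,0,0,0,0.36],[-0.003,0,0,0,0,0,0.38],[-0.003,0,0,0,0,0,0.4],[-0.003,0,0,0,0,0,0.42],[-0.003,0,0,0,0,0,0.45],[-0.003,0,0,0,0,0,0.5],[-0.003,0,0,0,0,0,0.6],[-0.003,0,0,0,0,0,0.7],[-0.003,0,0,0,0,0,0.8],[-0.003,0,0,0,0,0,0.9],[-0.003,0,0,0,0,0,0.95]]
  ],
  "grip_force": 5
}}

```text
time_s: 20.2
tool_pos: [0.5614, 0.0756, 0.0285]
tool_rot: [-180.0, 0.0, 78.7]
force: [-0.3, 0.1, -0.3]
grip_width: 0.069
grasp_force: 0.0
```

Call:
{"api": "servo_tool", "payload": {
  "series": [
    [[-0.003,0,-0.02,0,0,0,1],[-0.003,0,-0.06,0,0,0,1],[-0.003,0,-0.12,0,0,0,1],[-0.003,0,-0.22,0,0,0,1],[-0.003,0,-0.32,0,0,0,1],[-0.003,0,-0.42,0,0,0,1],[-0.1,0,-0.52,0,0,0,1],[-0.2,0,-0.6,0,0,0,1],[-0.3,0,-0.6,0,0,0,1],[-0.4,0,-0.6,0,0,0,1],[-0.5,0,-0.6,0,0,0,1],[-0.5,0,-0.6,0,0,0,1]]
  ]
}}

```text
time_s: 21.2
tool_pos: [0.5307, -0.0795, 0.2097]
tool_rot: [179.9, 0.3, 78.1]
force: [0.4, -0.3, -0.2]
grip_width: 0.0872
grasp_force: 0.0
```

Run:
```python
from h import *
from cell import eyes,get_obs
im=[]; p=np.array([.5465,-.0155]); c,s=np.cos(np.radians(-9.8)),np.sin(np.radians(-9.8))
for n in("scene","top"):
    C=eyes.read_camera(n); u,v=proj(C,[[.562,.085,.05]])[0].astype(int); f=C["frame"][v-40:v+40,u-50:u+50]
    im.append(cv2.resize(f,None,fx=4,fy=4,interpolation=cv2.INTER_CUBIC))
    P=cloud(C); d=P[...,:2]-p; gx=c*d[...,0]+s*d[...,1]; gy=-s*d[...,0]+c*d[...,1]; z=P[...,2]
    m=(abs(gx)<.03)&(gy>.03)&(gy<.125)&(z>.072)&(z<.12); print(n,m.sum(),gx[m].mean(),gy[m].mean(),z[m].max())
    m=(abs(gx)<.03)&(gy>.03)&(gy<.125)&(z>.025)&(z<.045); print(n,m.sum(),gx[m].mean(),gy[m].mean())
cv2.imwrite("pics/final.png",np.hstack(im)[:,:,::-1]); print(get_obs()["time_s"])
```

```text
scene 268 0.002534917043513177 0.0930045074039884 0.09965241505718148
scene 115 0.007524662060364783 0.08888329966676678
top 305 -0.0026668635489878276 0.08692260285856335 0.09574139305201435
top 47 -0.009440563474971653 0.08561331234403677
21.3
```

View pics/final.png

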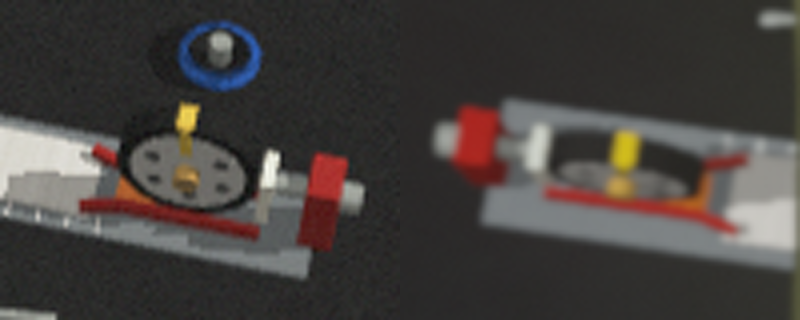

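The last picture shows the wheel upright between the kerbs, against the white pad (crop (268,185)), with the yellow mark on top (crop (187,118)) and the pulley undisturbed. I hand the job in.

```bash
python3 -c "
from cell import env; print(env.sign_off())"
```

```text
the job is handed in; nothing more can be done
None
```

I rolled the wheel into the pocket, pressed it on the stop pad with about 10 N for over a second, and released it standing with its yellow mark on top. The job is handed in at about 21 s, with no verdict returned; the wheel hung just clear of the surface twice, about 1 mm at most by my estimate: starting up the riser, and while easing off the stop before release.

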